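# Let the splash screen down with the ratchet winch

### The arm

A 6-joint arm with a two-finger parallel gripper is mounted at the origin on the work surface. World frame = base frame: x ahead of the robot, y to its left, z up, the work surface at z = 0. Lengths are in m, angles in rad, forces in N, time in s.
With the tool pointing down it reaches from about 0.3 to 0.875 m from the base axis. Payload 6.4 kg.
Tool frame: the origin (TCP) lies on the centre line of the jaws, within the pads' length; the fingertips stand 17 mm ahead of it and the grasp point (between the pads) lies 2 mm behind it; z points along the fingers, y is the line along which they close (so a half turn about z gives the same grasp; the last joint's range is limited). The gripper opens to 85 mm and grips with 20 to 120 N. Pads are 22 mm wide; open, the fingers measure 114 mm over their backs; the gripper's body (76 mm by 85 mm) begins 54 mm behind the grasp point. The pads swing forward as they close: fully open they stand 13 mm farther back than shut.
Start: joints at [-1.415, 0.181, 1.607, -0, 1.354, -0.206], TCP at [0.204, -0.538, 0.248] pointing down, gripper open.
Joint ranges: [-2.99, 2.99], [-0.89, 2.07], [0.3, 2.58], [-1.14, 4.28], [0, 2.63], [-3.12, 3.12]. Speed limits (rad/s): [2.57, 2.57, 3.01, 3.14, 3.14, 3.14].

### API

Orientations are given as a rotation vector (axis times angle).
In Python, from rig import bot gives the robot as it stands.
- The arm moves only by the shell command python3 -m creep 'ROWS' [OPENING] [FORCE]. ROWS is a JSON object of lists of equal length, an entry for each row: "xyz": the shift along the tool's x, y, z in cm, a list of three; "yaw": the turn about the tool's z in rad. In form: {"xyz": [[dx, dy, dz], ...], "yaw": [yaw, ...]}. A call has 1 to 12 rows; each row is the pose to reach, as a shift and turn from the pose commanded when the call began, along the tool's axes at that moment; what a row does not reach only later rows make up. A row lasts 1/8 s, in which the tool goes at most 62.5 mm and 10.7 degrees, less where a joint would pass 70% of its speed; a pose out of reach is approached as far as the arm can. A call with a gripper value outside its range is refused whole. OPENING is the opening in per cent of the stroke, from 0 (shut) to 100 (fully open), set as the call begins (- or left out, the last holds). The fingers move at their own pace and stop on an object; FORCE is the grip in N (left out, the last holds). Time passes only in rows, so rows that repeat a pose let the fingers close. It gives the time, the measured TCP pose, the force, the opening and the grip force at its end, in the units of the state.
- bot.state(): the state, without advancing time (a new reading comes with each control period).
- bot.capture(name): name is "scene" or "top" or "wrist"; returns the picture (480x640x3 uint8, blue, green, red); there is no depth.
- bot.calibration(name): a dict with "K" (3x3 intrinsics, pixels), "origin" and "rotation" of the camera in the world; the wrist camera has in their place "T_tool_cam" (4x4, takes a point from camera to tool coordinates, whose origin is the TCP and whose axes are the flange's). Camera axes: x right, y down, z forward; pixel columns grow to the right and rows downward; lengths in m; the calibration is good to about 2 mm. A picture is of the moment at which its call begins: read the wrist's pose just before it. calibration takes no time and is no camera call.
- bot.hand_in(): hands the job in; it is judged then, once.
The state is a dict: "t": time; "joints": joint angles; "qvel": joint speeds; "effort": joint torques, N m; "position": TCP position; "ee_rot": TCP orientation; "contact_force": force on the tool from outside, world axes, zero at the start; "wrist_torque": the same for the moment, N m; "grip_width": opening from 0.0 (shut) to 1.0 (fully open); "grasp_force": force on a finger pad.
Only numpy, scipy, OpenCV 4.12 (cv2) and the standard library are available. Lean on these libraries where they do the work, as an engineer would, in place of code of your own. Each camera call takes 0.05 s, during which the arm holds its last target. There are 200 camera calls.

### The job

Let the raised clear splash screen down with its hand winch. Wind the crank on a little so that the hooked pawl comes free of the tooth, flick the pawl by its red post right over until it stays off by itself, then ease the crank back slowly until you feel the screen bear firmly, but not hard, on its rubber sill, and let go. Do not force the pawl, do not push the screen itself, leave the pawl off and the things around it alone.

Things in the scene. Friction and masses are not known exactly. Their poses are not given: they have to be found in the camera images.
- unit: The fixed winch-and-screen unit; origin on the counter under the winch's upright axis. Its x axis runs from the axis to the pawl side (away from the robot, up to the unit's yaw), z up. Blue winch plate 280 x 250 x 12 mm; the screen and its two posts (312 mm tall) stand 270 mm to the +y side of the axis and run along x.
- wheel_axis (a point): Point on the winch's upright axis, at the top face of the ratchet wheel (wheel: 72 mm above the counter at its top, 12 mm thick, 58 mm radius over its 8 hooked teeth). Crank arm on top of it: top face 90 mm above the counter, 18 mm wide.
- crank_grip (a point): Middle of the black upright crank grip: about 24 mm diameter, 52 mm tall, from 90 to 142 mm above the counter, this point at 116 mm. It spins freely on its pin, 80 mm from the winch axis. From the start it moves on a circle round wheel_axis: counter-clockwise seen from above winds on (raises the screen), clockwise lowers it.
- drum (a joint): Angle of drum, wheel and crank, rad: 0 at the start, positive = wound on (counter-clockwise from above, stop at 0.45). 1 rad moves the screen 50 mm. A friction brake holds it where it is left: winding on takes 6 to 8 N at the grip, letting back 1 to 3 N, and 7 to 9 N there presses the screen home well. With the pawl in it cannot go back. The sill stops it between about -1.1 and -1.5.
- pawl (a joint): Angle of the pawl, rad: 0 = in the wheel, 0.6 = fully off at its stop; grows clockwise from above. Its over-centre spring (about 3 to 4 N at the red post) pulls it in below about 0.27 and holds it off above. At the start its nose is under the hooked lip of a tooth and cannot come out until the drum is wound on by 0.12 rad (0.15 to 0.25 is good; beyond, the next ramp lifts it a little).
- pawl_pivot (a point): Top of the pawl's upright pivot pin, 93 mm from the winch axis on the unit's +x, -y side, 72 mm above the counter.
- pawl_post (a point): Top of the red thumb post of the pawl: 14 mm diameter, standing free from 71 to 115 mm above the counter, 50 mm from the pivot (on its unit +x side). Flicking the pawl off drives it towards the unit's -y side, about 14 mm to the over-centre point and 30 mm in all.
- screen_foot (a point): Middle of the underside of the screen's bottom rail (screen 312 mm long, 200 mm high, about 0.4 kg); 105 mm above the counter at the start.
- sill_top (a point): Middle of the top face of the black rubber sill under the screen, 32 to 48 mm above the counter (set differently each time, fixed during the job). The screen is home when screen_foot lies on it.
- jug: Loose steel milk jug, 84 mm diameter, 105 mm tall, handle on its +y side; origin at the centre of its underside. To be left alone.
- cup: Loose white cup, 84 mm diameter, 70 mm tall; origin at the centre of its underside. To be left alone.
- tamper: Loose steel coffee tamper, 58 mm diameter foot, 90 mm tall; origin at the centre of its underside. To be left alone.
- screen: The sliding clear screen with its aluminium rails, 312 x 16 x 200 mm; origin at screen_foot. Moved only by the winch; not to be pushed.
- sill: The black rubber sill bar, 300 x 30 x 18 mm; origin at sill_top. Stands still; the seated screen must stay pressed on it (more than 3 N, brake holding) without ever being pressed over 25 N.

How it is judged:
On the way:
1. the pawl is flicked off and stays off while the screen is still up (value of joint pawl above 0.5 rad and z of screen_foot in the frame of sill_top above 0.04 m), for 0.3 s.
At the end, for the whole second after the job is handed in: The screen's foot lies on the rubber sill (gap under 2 mm) and stays pressed on it with over 3 N, the drum is still (under 0.05 rad/s), and the pawl is still off (over 0.5 rad) (z of screen_foot in the frame of sill_top below 0.002 m and value of joint pawl above 0.5 rad and velocity of joint drum between -0.05 and 0.05 rad/s and contact force between screen and sill above 3 N); the robot touches nothing.
It fails at once if the robot pushes the pawl harder than 20 N (contact force between any of the arm, the fingers and pawl above 20 N).
It fails at once if the screen comes down faster than 75 mm/s (velocity of joint drum below -1.5 rad/s).
It fails at once if the screen is pressed into the sill harder than 25 N (contact force between screen and sill above 25 N).
It fails at once if the robot pushes the screen itself (over 3 N) (contact force between any of the arm, the fingers and screen above 3 N).
It fails at once if the jug, cup or tamper is shifted by more than 20 mm or tipped by more than 0.3 rad (distance of any of jug, cup, tamper from where it was at the start of the episode above 0.02 m or angle between any of jug, cup, tamper's own z axis and vertical above 0.3 rad).
It also fails if it takes over 72 s, if anything falls off the work surface, if the arm or the gripper's body presses on something with over 40 N, if the wrist force passes 120 N, or if a joint passes its speed limit or range.

## Working session

There is one attempt and no reset: what is moved stays moved. The work goes in short steps, Python scripts to look and compute and a shell command to move; the robot and the scene stay as the last step left them, time stands still between calls to the robot, and variables do not carry over. Pictures are saved under pics/ and viewed, at most 10 in all, crops included, and the job is handed in when it is done.

```bash
ls; mkdir -p pics; python3 - <<'E'
from rig import bot
import cv2,numpy as np
np.set_printoptions(precision=4,suppress=True)
for n in ["top","scene"]:
    cv2.imwrite(f"pics/{n}0.png",bot.capture(n)); c=bot.calibration(n); print(n,c)
print(bot.calibration("wrist")); print(bot.state())
E
```

```text
pics
top {'K': array([[518.1916,   0.    , 316.6684],
       [  0.    , 518.1916, 235.6601],
       [  0.    ,   0.    ,   1.    ]]), 'origin': array([ 0.474 , -0.013 ,  0.9916]), 'rotation': array([-2.1534,  2.1047, -0.2103])}
scene {'K': array([[530.8493,   0.    , 324.5493],
       [  0.    , 530.8493, 237.1919],
       [  0.    ,   0.    ,   1.    ]]), 'origin': array([ 0.8989, -0.5141,  0.9816]), 'rotation': array([-2.5046, -0.5694,  0.1728])}
{'K': array([[389.3785,   0.    , 310.99  ],
       [  0.    , 389.3785, 238.9826],
       [  0.    ,   0.    ,   1.    ]]), 'T_tool_cam': array([[ 0.0021, -0.9566, -0.2914,  0.0743],
       [ 1.    ,  0.0015,  0.0021, -0.    ],
       [-0.0015, -0.2914,  0.9566, -0.1249],
       [ 0.    ,  0.    ,  0.    ,  1.    ]])}
{'t': 0.1, 'joints': array([-1.4153,  0.1814,  1.6079,  0.    ,  1.3538, -0.2063]), 'qvel': array([ 0.0006, -0.0023, -0.0007, -0.0018,  0.0022,  0.0005]), 'effort': array([  0.0002, -44.5882, -35.2235,  -0.0004,   0.0041,   0.    ]), 'position': array([ 0.2035, -0.5373,  0.2475]), 'ee_rot': array([-3.0888, -0.565 , -0.0001]), 'contact_force': array([0.7158, 0.2985, 0.0759]), 'wrist_torque': array([0.0058, 0.0142, 0.0236]), 'grasp_force': 0.0, 'grip_width': 0.9984353263147482}
```

View pics/top0.png

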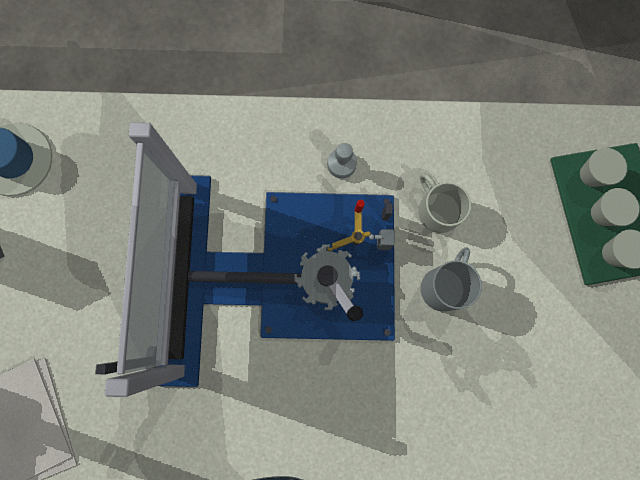

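View pics/scene0.png

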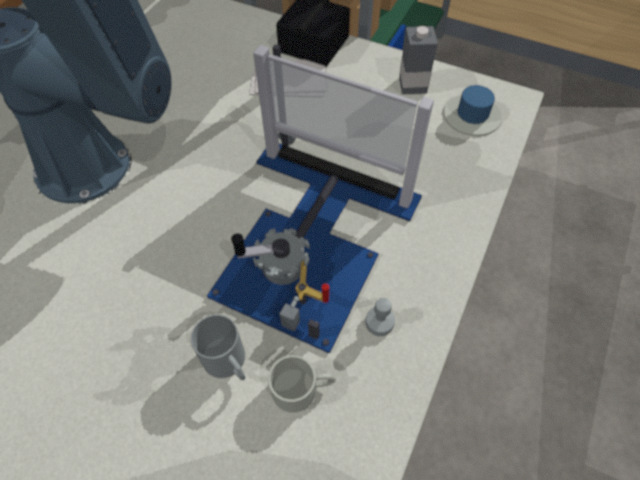

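The top view shows the hub at about (327,276), the black grip top at (355,313), the red post at (361,205) and the pivot at (358,236). The jug is at (450,286), the cup at (444,207) and the tamper at (343,158).

```bash
cat > h.py <<'E'
from rig import bot
import cv2,numpy as np
from scipy.spatial.transform import Rotation as R
np.set_printoptions(precision=4,suppress=True)
def ray(n,px,z,st=None):
    c=bot.calibration(n)
    if n=="wrist":
        T=c["T_tool_cam"]; A=R.from_rotvec(st["ee_rot"]).as_matrix()
        o=st["position"]+A@T[:3,3]; M=A@T[:3,:3]
    else: o=c["origin"]; M=R.from_rotvec(c["rotation"]).as_matrix()
    d=M@np.linalg.inv(c["K"])@[px[0],px[1],1]
    return o+d*(z-o[2])/d[2]
E
python3 - <<'E'
from h import *
for n,px,z in [("wheel",(327,276),.072),("hub",(327,276),.1),("grip",(355,313),.142),("post",(361,205),.115),("pivot",(358,236),.072),("tamper",(345,150),.09),("platecorner",(265,193),.012),("pc2",(394,195),.012),("pc3",(394,340),.012),("pc4",(261,338),.012),("jug",(452,284),.105),("cup",(446,206),.07)]: print(n,ray("top",px,z))
for n,px,z in [("grip",(238,238),.142),("post",(325,287),.115)]: print("s",n,ray("scene",px,z))
s=bot.state(); print(R.from_rotvec(s["ee_rot"]).as_matrix())
E
```

```text
wheel [ 0.5743 -0.0415  0.072 ]
hub [ 0.5712 -0.0407  0.1   ]
grip [ 0.5074 -0.0859  0.142 ]
post [ 0.695  -0.0972  0.115 ]
pivot [ 0.648  -0.0963  0.072 ]
tamper [ 0.8041 -0.0697  0.09  ]
platecorner [0.7404 0.0805 0.012 ]
pc2 [ 0.7427 -0.1716  0.012 ]
pc3 [ 0.4645 -0.17    0.012 ]
pc4 [0.4628 0.0768 0.012 ]
jug [ 0.5619 -0.2554  0.105 ]
cup [ 0.7084 -0.2577  0.07  ]
s grip [ 0.5114 -0.0883  0.142 ]
s post [ 0.6989 -0.0986  0.115 ]
[[ 0.9352  0.354  -0.0002]
 [ 0.354  -0.9352  0.0016]
 [ 0.0003 -0.0016 -1.    ]]
```

```bash
python3 -m creep '{"xyz":[[4.5,-3.1,0],[9,-6.2,0],[13.5,-9.4,0],[18,-12.5,0],[22.2,-15.6,0],[26.7,-18.8,0],[31.2,-22,0],[35.7,-25,0],[40,-28.2,0],[44.4,-31.3,0],[44.4,-31.3,0],[44.4,-31.3,0]],"yaw":[0.04,0.08,0.12,0.16,0.2,0.24,0.28,0.32,0.36,0.36,0.36,0.36]}' 60 30
python3 - <<'E'
from h import *
s=bot.state(); cv2.imwrite("pics/w1.png",bot.capture("wrist")); print(s["position"],s["ee_rot"],s["contact_force"])
E
```

```text
t: 1.6
position: [0.5076, -0.0878, 0.2478]
ee_rot: [3.142, 0.004, -0.002]
contact_force: [-0.1, -0.4, 0.3]
grip_width: 0.597
grasp_force: 0.0
[ 0.5076 -0.0878  0.2478] [ 3.1416  0.0044 -0.0018] [-0.0558 -0.3521  0.2517]
```

View pics/w1.png

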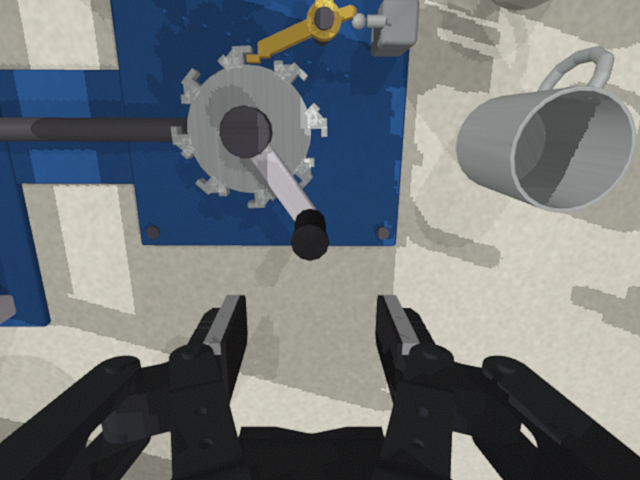

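The wrist view shows the grip's top disc at about (310,242), the hub at (246,132) and the pivot at (324,19).

```bash
python3 - <<'E'
from h import *
s=bot.state()
g=ray("wrist",(310,242),.142,s);print(g,ray("wrist",(310,222),.09,s))
for z in(.072,.09,.1,.11):
  a=ray("wrist",(246,132),z,s); print(z,a,np.linalg.norm((g-a)[:2]))
for z in (.072,.08):print("piv",ray("wrist",(324,19),z,s))
print(ray("wrist",(250,128),.072,s))
E
```

```text
[ 0.5096 -0.0882  0.142 ] [ 0.509  -0.0881  0.09  ]
0.072 [ 0.5734 -0.0403  0.072 ] 0.07976571801626405
0.09 [ 0.5739 -0.0431  0.09  ] 0.07849483351727399
0.1 [ 0.5741 -0.0447  0.1   ] 0.07782696500830416
0.11 [ 0.5744 -0.0463  0.11  ] 0.07718727077935233
piv [ 0.6486 -0.0974  0.072 ]
piv [ 0.6469 -0.0971  0.08  ]
[ 0.5762 -0.0434  0.072 ]
```

```bash
python3 -m creep '{"xyz":[[0.2,0,3],[0.2,0,6],[0.2,0,9],[0.2,0,11],[0.2,0,12],[0.2,0,12.9],[0.2,0,12.9]],"yaw":[0,0,0,0,0,0,0]}' 60 30 && python3 -m creep '{"xyz":[[0,0,0],[0,0,0],[0,0,0],[0,0,0],[0,0,0],[0,0,0]],"yaw":[0,0,0,0,0,0]}' 0 30
```

```text
t: 2.52
position: [0.5098, -0.0882, 0.1192]
ee_rot: [-3.141, -0.002, 0.001]
contact_force: [-0.3, -0.2, 0.3]
grip_width: 0.603
grasp_force: 0.0
t: 3.28
position: [0.5108, -0.0875, 0.1203]
ee_rot: [-3.141, -0.003, -0.003]
contact_force: [-0.5, 4.5, 6.6]
grip_width: 0.271
grasp_force: 29.5
```

```bash
python3 -m creep '{"xyz":[[0.12,0.16,-0.1],[0.25,0.31,-0.1],[0.38,0.47,-0.1],[0.51,0.62,-0.1],[0.64,0.76,-0.1],[0.78,0.9,-0.1],[0.92,1.04,-0.1],[1.07,1.18,-0.1],[1.07,1.18,-0.1],[1.07,1.18,-0.1]],"yaw":[0,0,0,0,0,0,0,0,0,0]}'
```

```text
t: 4.53
position: [0.5202, -0.0985, 0.1203]
ee_rot: [-3.14, -0.004, 0.002]
contact_force: [-2.8, 6.9, 3.5]
grip_width: 0.27
grasp_force: 29.6
```

```bash
python3 -m creep '{"xyz":[[0,0,0],[0,0,0],[0,0,0],[0,0,-3],[0,0,-7],[0,0,-11],[3.5,-0.8,-12],[8,-1.8,-12],[12,-2.8,-12],[14,-3.4,-12],[14,-3.4,-12]],"yaw":[0,0,0,0,0,0,0,0,0,0,0]}' 60
python3 - <<'E'
from h import *
s=bot.state(); cv2.imwrite("pics/w2.png",bot.capture("wrist")); print(s["position"],s["ee_rot"],s["contact_force"])
E
```

```text
t: 5.9
position: [0.6613, -0.0651, 0.2396]
ee_rot: [3.142, 0.004, -0.001]
contact_force: [-0.2, 1.3, -0.7]
grip_width: 0.599
grasp_force: 0.0
[ 0.6613 -0.0651  0.2396] [ 3.1416  0.0043 -0.0009] [-0.1592  1.2619 -0.6615]
```

View pics/w2.png

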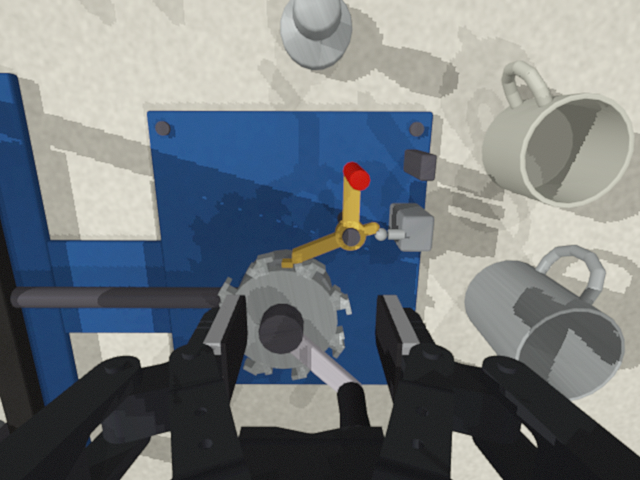

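The red post's top is at about (359,180) and the pivot at (351,237). The nose at (288,263) now sits in the gap between teeth.

```bash
python3 - <<'E'
from h import *
s=bot.state()
print(ray("wrist",(359,180),.115,s),ray("wrist",(351,237),.072,s),ray("wrist",(318,12),.09,s))
E
```

```text
[ 0.6984 -0.0964  0.115 ] [ 0.6474 -0.0973  0.072 ] [ 0.7996 -0.0697  0.09  ]
```

```bash
python3 -m creep '{"xyz":[[1.8,0,0],[3.6,0,0],[3.6,0,0],[3.6,0,0],[3.6,0,3],[3.6,0,6],[3.6,0,9],[3.6,0,11.5],[3.6,0,13.2],[3.6,0,13.2]],"yaw":[0,0,0,0,0,0,0,0,0,0]}' 0 && python3 -m creep '{"xyz":[[0,0.2,0],[0,0.4,0],[0,0.6,0],[0,0.8,0],[0,1.0,0],[0,1.2,0],[0,1.4,0],[0,1.6,0]],"yaw":[0,0,0,0,0,0,0,0]}'
```

```text
t: 7.2
position: [0.6954, -0.0652, 0.1069]
ee_rot: [-3.141, -0.002, 0.005]
contact_force: [0.1, 0.0, -0.2]
grip_width: 0.0
grasp_force: 0.0
t: 8.2
position: [0.697, -0.0812, 0.1084]
ee_rot: [-3.142, -0.003, -0.001]
contact_force: [1.0, 2.4, 0.8]
grip_width: 0.001
grasp_force: 1.3
```

```bash
python3 -m creep '{"xyz":[[0,0.2,0],[0,0.4,0],[0,0.6,0],[0,0.7,0]],"yaw":[0,0,0,0]}'; python3 -m creep '{"xyz":[[0,0.2,0],[0,0.4,0],[0,0.6,0]],"yaw":[0,0,0]}'
```

```text
t: 8.7
position: [0.6964, -0.0889, 0.1082]
ee_rot: [3.141, 0.002, -0.001]
contact_force: [0.2, 1.3, 0.6]
grip_width: -0.001
grasp_force: 0.4
t: 9.07
position: [0.6967, -0.0946, 0.1082]
ee_rot: [3.141, 0.003, -0.0]
contact_force: [-0.5, 0.2, -0.3]
grip_width: 0.0
grasp_force: 0.0
```

```bash
python3 -m creep '{"xyz":[[0,0.2,0],[0,0.4,0],[0,0.4,0]],"yaw":[0,0,0]}'; python3 -m creep '{"xyz":[[0,-0.6,0],[0,-1.2,0],[0,-1.5,-3],[-1,-2,-7],[-3,-3.1,-12],[-3.6,-3.1,-13.2],[-3.6,-3.1,-13.2]],"yaw":[0,0,0,0,0,0,0]}'
python3 - <<'E'
from h import *
s=bot.state(); cv2.imwrite("pics/w3.png",bot.capture("wrist")); print(s["position"],s["contact_force"])
E
```

```text
t: 9.45
position: [0.6967, -0.0986, 0.1083]
ee_rot: [3.142, 0.003, 0.0]
contact_force: [0.1, -0.5, -0.5]
grip_width: 0.0
grasp_force: 0.0
t: 10.32
position: [0.661, -0.0672, 0.2414]
ee_rot: [3.141, 0.003, 0.003]
contact_force: [0.1, -0.2, -0.3]
grip_width: 0.005
grasp_force: 0.0
[ 0.661  -0.0672  0.2414] [ 0.133  -0.1926 -0.3452]
```

View pics/w3.png

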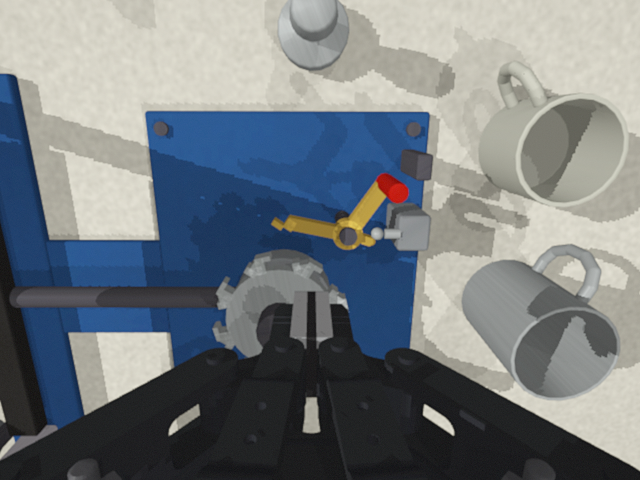

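The pawl has swung fully over: the post is at (397,188) and the nose is clear of the wheel. I'll go back to the grip.

```bash
python3 -m creep '{"xyz":[[-4,1,0],[-8,2,0],[-12,3,0],[-14.1,3.2,0],[-14.1,3.2,2],[-14.1,3.2,6],[-14.1,3.2,9],[-14.1,3.2,11],[-14.1,3.2,12],[-14.1,3.2,12]],"yaw":[0,0,0,0,0,0,0,0,0,0]}' 60 30 && python3 -m creep '{"xyz":[[0,0,0],[0,0,0],[0,0,0],[0,0,0],[0,0,0]],"yaw":[0,0,0,0,0]}' 0 30
```

```text
t: 11.62
position: [0.5189, -0.0994, 0.1187]
ee_rot: [-3.14, -0.002, 0.005]
contact_force: [0.3, 0.2, 0.3]
grip_width: 0.6
grasp_force: 0.0
t: 12.25
position: [0.5207, -0.0989, 0.1214]
ee_rot: [-3.141, -0.003, -0.004]
contact_force: [1.9, 5.6, 2.1]
grip_width: 0.273
grasp_force: 29.5
```

```bash
python3 - <<'E'
import numpy as np
t0=np.radians(-132.9);r=.0797
for k in range(0,31):
    t=t0-.06*k; print(k,round(.18-.06*k,2),np.round(100*r*np.array([np.cos(t)-np.cos(t0),-(np.sin(t)-np.sin(t0))]),2), "tan",np.round([np.sin(t),-np.cos(t)],2))
E
```

```text
0 0.18 [ 0. -0.] tan [-0.73  0.68]
1 0.12 [-0.34 -0.34] tan [-0.69  0.72]
2 0.06 [-0.66 -0.69] tan [-0.65  0.76]
3 0.0 [-0.96 -1.07] tan [-0.6  0.8]
4 -0.06 [-1.23 -1.46] tan [-0.55  0.84]
5 -0.12 [-1.48 -1.86] tan [-0.5   0.87]
6 -0.18 [-1.71 -2.29] tan [-0.45  0.9 ]
7 -0.24 [-1.91 -2.72] tan [-0.39  0.92]
8 -0.3 [-2.08 -3.17] tan [-0.34  0.94]
9 -0.36 [-2.23 -3.62] tan [-0.28  0.96]
10 -0.42 [-2.35 -4.08] tan [-0.22  0.98]
11 -0.48 [-2.44 -4.55] tan [-0.16  0.99]
12 -0.54 [-2.5  -5.03] tan [-0.1   0.99]
13 -0.6 [-2.54 -5.5 ] tan [-0.04  1.  ]
14 -0.66 [-2.54 -5.98] tan [0.02 1.  ]
15 -0.72 [-2.52 -6.46] tan [0.08 1.  ]
16 -0.78 [-2.47 -6.93] tan [0.14 0.99]
17 -0.84 [-2.39 -7.41] tan [0.2  0.98]
18 -0.9 [-2.28 -7.87] tan [0.26 0.97]
19 -0.96 [-2.15 -8.33] tan [0.31 0.95]
20 -1.02 [-1.98 -8.78] tan [0.37 0.93]
21 -1.08 [-1.79 -9.22] tan [0.42 0.91]
22 -1.14 [-1.58 -9.65] tan [0.48 0.88]
23 -1.2 [ -1.34 -10.06] tan [0.53 0.85]
24 -1.26 [ -1.07 -10.46] tan [0.58 0.82]
25 -1.32 [ -0.78 -10.84] tan [0.63 0.78]
26 -1.38 [ -0.47 -11.2 ] tan [0.67 0.74]
27 -1.44 [ -0.14 -11.54] tan [0.72 0.7 ]
28 -1.5 [  0.21 -11.87] tan [0.76 0.65]
29 -1.56 [  0.58 -12.17] tan [0.79 0.61]
30 -1.62 [  0.97 -12.45] tan [0.83 0.56]
```

```bash
python3 -m creep '{"xyz":[[-0.34,-0.34,0],[-0.66,-0.69,0],[-0.96,-1.07,0],[-1.23,-1.46,0],[-1.48,-1.86,0],[-1.71,-2.29,0],[-1.91,-2.72,0],[-2.08,-3.17,0],[-2.23,-3.62,0],[-2.35,-4.08,0],[-2.35,-4.08,0]],"yaw":[0,0,0,0,0,0,0,0,0,0,0]}'
```

```text
t: 13.62
position: [0.498, -0.0587, 0.1215]
ee_rot: [3.141, 0.003, 0.008]
contact_force: [5.2, 2.6, -1.7]
grip_width: 0.271
grasp_force: 29.8
```

```bash
python3 -m creep '{"xyz":[[0,-0.47,0],[-0.05,-0.95,0],[-0.08,-1.42,0],[-0.08,-1.9,0],[-0.06,-2.38,0],[-0.01,-2.85,0],[0.07,-3.33,0],[0.18,-3.79,0],[0.3,-4.25,0],[0.3,-4.25,0]],"yaw":[0,0,0,0,0,0,0,0,0,0]}'
```

```text
t: 14.88
position: [0.5003, -0.0161, 0.1214]
ee_rot: [3.141, 0.003, 0.004]
contact_force: [3.4, 1.5, 5.2]
grip_width: 0.27
grasp_force: 30.3
```

```bash
python3 -m creep '{"xyz":[[0.09,-0.23,0],[0.18,-0.45,0],[0.27,-0.67,0],[0.36,-0.89,0]],"yaw":[0,0,0,0]}' ; python3 -m creep '{"xyz":[[0.1,-0.21,0],[0.21,-0.43,0]],"yaw":[0,0]}'
```

```text
t: 15.38
position: [0.5035, -0.0078, 0.1213]
ee_rot: [3.14, 0.003, 0.003]
contact_force: [1.3, -2.7, 6.9]
grip_width: 0.27
grasp_force: 30.3
t: 15.62
position: [0.5056, -0.0036, 0.1214]
ee_rot: [3.14, 0.003, 0.003]
contact_force: [1.6, -3.2, 6.3]
grip_width: 0.27
grasp_force: 30.3
```

```bash
python3 - <<'E'
import sys
from h import *
im=bot.capture("scene"); cv2.imwrite("pics/s4.png",cv2.resize(im[30:230,230:450],None,fx=2.7,fy=2.7,interpolation=cv2.INTER_CUBIC))
E
```

```text
(no output)
```

View pics/s4.png

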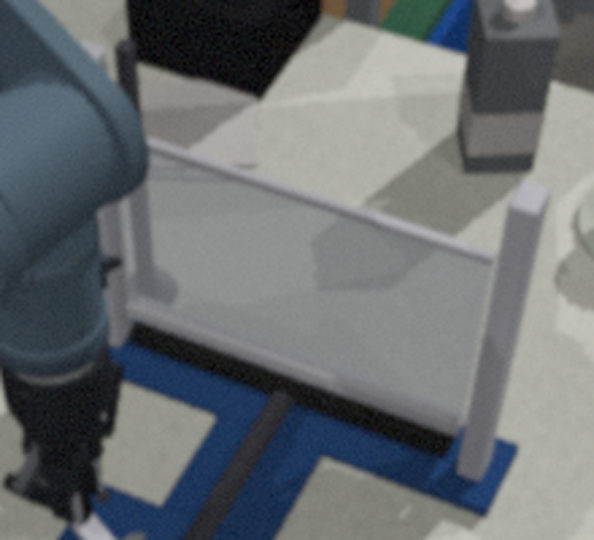

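The view shows the screen's bottom rail just above the black sill. The resistance is about 2 N, so it isn't bearing yet, and I'll go on in small steps.

```bash
python3 -m creep '{"xyz":[[0.08,-0.14,0],[0.16,-0.27,0]],"yaw":[0,0]}' ; python3 - <<'E'
from h import *
C=np.array([.5735,-.0405]);s=bot.state();p=s["position"][:2]-C;r=np.linalg.norm(p);d=np.array([p[1],-p[0]])/r
print(r,-(np.pi*2-np.arctan2(p[1],p[0]))+np.radians(143.4),"dir",d,"F",-s["contact_force"][:2]@d)
E
```

```text
t: 15.92
position: [0.5071, -0.0009, 0.1214]
ee_rot: [3.14, 0.003, 0.003]
contact_force: [1.1, -2.4, 6.9]
grip_width: 0.265
grasp_force: 30.3
0.07730694427595507 -1.177119512973043 dir [0.5127 0.8586] F 1.5182326065521177
```

```bash
python3 -m creep '{"xyz":[[0.09,-0.13,0],[0.17,-0.26,0]],"yaw":[0,0]}'|sed -n '2p;4p'; python3 -m creep '{"xyz":[[0.08,-0.12,0]],"yaw":[0]}'|sed -n '2p;4p'
```

```text
position: [0.5087, 0.0018, 0.1213]
contact_force: [1.4, -2.2, 6.4]
position: [0.5095, 0.003, 0.1213]
contact_force: [1.2, -2.9, 7.6]
```

```bash
python3 -m creep '{"xyz":[[0.09,-0.12,0]],"yaw":[0]}'|sed -n '2p;4p'; python3 -m creep '{"xyz":[[0.09,-0.12,0]],"yaw":[0]}'|sed -n '2p;4p'
```

```text
position: [0.5104, 0.0042, 0.1213]
contact_force: [1.0, -2.4, 6.9]
position: [0.5112, 0.0054, 0.1214]
contact_force: [0.3, -2.5, 7.7]
```

```bash
python3 -m creep '{"xyz":[[0.09,-0.12,0]],"yaw":[0]}'|sed -n '2p;4p'; python3 -m creep '{"xyz":[[0.06,-0.08,0]],"yaw":[0]}'|sed -n '2p;4p'
```

```text
position: [0.5121, 0.0066, 0.1213]
contact_force: [0.1, -1.9, 7.7]
position: [0.5126, 0.0073, 0.1213]
contact_force: [-0.5, -4.6, 9.0]
```

```bash
python3 -m creep '{"xyz":[[0.06,-0.07,0]],"yaw":[0]}'|sed -n '2p;4p'
```

```text
position: [0.5128, 0.0075, 0.1213]
contact_force: [-3.0, -6.9, 9.6]
```

```bash
python3 -m creep '{"xyz":[[0.06,-0.07,0]],"yaw":[0]}'|sed -n '2p;4p'
```

```text
position: [0.5129, 0.0077, 0.1213]
contact_force: [-7.4, -10.0, 11.3]
```

It bears firmly at about 12 N. I'll ease the load off the tool and release.

```bash
python3 -m creep '{"xyz":[[-0.08,0.09,0],[-0.13,0.16,0]],"yaw":[0,0]}'|sed -n '2p;4p'
```

```text
position: [0.5125, 0.0072, 0.1214]
contact_force: [1.2, -0.5, 7.2]
```

```bash
python3 -m creep '{"xyz":[[0,0,0],[0,0,0],[0,0,0],[0,0,0],[0,0,-2],[0,0,-5],[0,0,-9],[-2,0,-12],[-5,0,-14],[-8,0,-14],[-8,0,-14]],"yaw":[0,0,0,0,0,0,0,0,0,0,0]}' 60
python3 - <<'E'
from h import *
a=bot.capture("scene")[50:230,230:450]; b=bot.capture("top")[170:350,110:400]
cv2.imwrite("pics/s5.png",np.hstack([cv2.resize(a,(440,360)),cv2.resize(b,(360,224))[:224] if 0 else cv2.copyMakeBorder(cv2.resize(b,(358,222)),0,138,0,0,cv2.BORDER_CONSTANT)]))
E
```

```text
t: 18.68
position: [0.4309, 0.0076, 0.2605]
ee_rot: [3.141, 0.003, 0.001]
contact_force: [-0.2, -0.1, 0.4]
grip_width: 0.601
grasp_force: 0.0
```

View pics/s5.png

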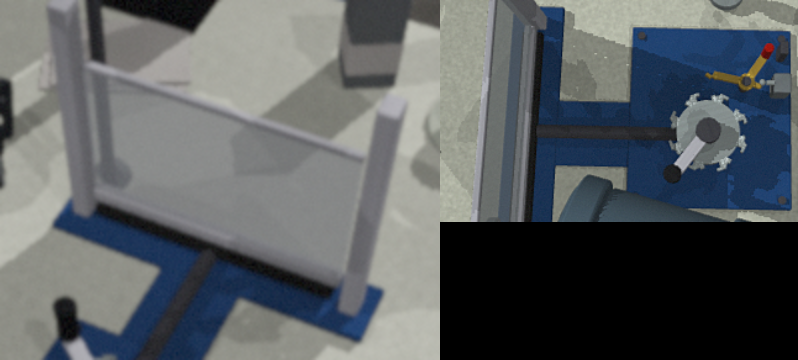

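The screen rests on the sill, the pawl is off with its post turned aside, and the arm is clear.

```bash
python3 -c "
from rig import bot
print(bot.hand_in())"
```

```text
the job is handed in; nothing more can be done
None
```

I lowered the screen onto its sill, pressed it home at about 12 N at the grip (above the advised 7 to 9 N), left the pawl off and the arm clear, and handed the job in at about 19 s; no verdict came back, and I could not measure the sill force itself.

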